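Pack the last persimmon and click the carrier shut

TASK

Take the tall egg-shaped persimmon from the round wire tray and set it gently, upright, into the empty pocket of the wooden carrier, beside the one already there. Then close the carrier's sprung wire lid and press its front rail down past the catch until it clicks and stays shut by itself. The fruit bruises easily, so neither squeeze it hard nor drop it, and leave the flat persimmons and everything else as they are.

Things in the scene. Friction and masses are not known exactly. Their poses are not given: they have to be found in the camera images.
- fruit: the persimmon to pack: tall, egg-shaped, orange, 50 mm across, 60 mm tall, widest 26 to 40 mm above its underside, small dark leaves on top, about 80 g. Stands upright on the round wire tray, about 109 mm from two flat persimmons (66 mm across, 38 mm tall). Origin: centre of its underside, z up.
- tray: the fixed round wire tray, 236 mm across; its floor is 6 mm and its rim wire 19 mm above the bench. Origin: its centre, on the bench.
- pocket (a point): the empty pocket of the carrier: a round dimple 50 mm across, 10 mm deep, white paper disc in it. The point is the centre of its floor, 8 mm above the bench (wood around it 18 mm); a fruit seated in it has its origin here. The two pockets lie side by side 110 mm apart, 75 mm in front of the lid's hinge line.
- packed: a persimmon like the one to pack, already standing in the other pocket; origin at the centre of its underside. Stays there.
- case: the fixed wooden carrier, 220 mm deep (x), 260 mm wide (y): walls 24 mm high, hinge posts 82 mm high at the rear corners, a steel catch post 24 mm wide, 72 mm high at the middle of the front. Origin: centre of its underside, on the bench; its -x side is the front with the catch, turned to the robot's right, +x the rear with the hinge.
- flat_a: one of the two flat persimmons on the tray (66 mm across, 38 mm tall), to be left; origin at the centre of its underside
- flat_b: the other flat persimmon on the tray, alike; origin at the centre of its underside
- tape: cardboard tape ring lying on the bench, 84 mm across, 24 mm high; origin at the centre of its underside
- brush: hand brush lying on the bench to the robot's left
- jar: closed jar at the far side, 64 mm across, 90 mm tall; origin at the centre of its underside
- bowl: white bowl on the right, 120 mm across, 50 mm tall; origin at the centre of its underside
- lid_hinge (a point): the middle of the lid's hinge line, which runs along the carrier's y axis 80 mm from the carrier's origin (its +x side), 78 mm above the bench. The point's axes turn with the lid: -x runs along the lid to its front rail, +z out of its upper face.
- lid_edge (a point): the middle of the upper face of the lid's front rail, a flat steel strip 22 mm deep, 236 mm wide, 5 mm thick, 165 mm from the hinge line: press here. The lid is a grid of 4 mm steel wires in a plane through the hinge line. Shut, this point is 80 mm above the bench.
- lid (a joint): lid angle, rad: 0 shut, 0.98 open stop. Open, it leans over the pockets: a tool pointing straight down cannot get in; one leaning back 30 to 40 degrees, fingertips pointing down and towards the hinge, fits. A spring lifts it again if let go half shut. Closing takes about 1 N at the rail, then about 10 N in the last 15 mm at the catch; past it, it snaps below 0.01 and stays.

How it is judged:
By the outcome, as a careful person would: the job done as asked, in the order asked, and still so for the second after the job is handed in, with the robot touching nothing.
It also fails if it takes over 48 s, if anything falls off the work surface, if the arm or the gripper's body presses on something with over 40 N, if the wrist force passes 120 N, or if a joint passes its speed limit or range.

ROBOT

A 6-joint arm with a two-finger parallel gripper is mounted at the origin on the work surface. World frame = base frame: x ahead of the robot, y to its left, z up, the work surface at z = 0. Lengths are in mm, angles in rad, forces in N, time in s.
With the tool pointing down it reaches from about 400 to 825 mm from the base axis. Payload 7 kg.
Tool frame: the origin (TCP) lies midway between the tips of the shut fingers; the grasp point (between the pads) lies 19 mm behind it; z points along the fingers, y is the direction in which the jaws open and shut (so a half turn about z gives the same grasp; the last joint's range is limited). The gripper opens to 88 mm and grips with 3 to 60 N. Pads are 19 mm wide; open, the fingers measure 130 mm over their backs; the gripper's body (78 mm by 193 mm) begins 47 mm behind the grasp point.
Start: joints at [-1.019, 0.359, 0.012, 0, -1.224, -0.288], TCP at [175.981, -651.633, 226.561] pointing down, gripper open.
Joint ranges: [-3.07, 3.07], [-1.43, 2.12], [-1.02, 1.25], [-3.03, 1.67], [-3.05, -0], [-3.03, 3.03]. Speed limits (rad/s): [2.39, 2.39, 3.01, 3.14, 3.14, 3.14].

INTERFACE

Orientations are given as a unit quaternion [x, y, z, w].
In Python, from plant import bot gives the robot as it stands. Calls block until the motion is done:
- bot.move_ptp(position, orientation): joint-space move of the TCP to a pose.
- bot.line_to(position, velocity=150, ori=None): straight line of the TCP; ori=None keeps the orientation; velocity is the mean speed in mm/s.
- bot.move_joints(angles): joint-space move.
- bot.move_gripper(opening, force=None): finger opening in mm; force is the grip in N (None keeps the last); returns when the fingers have stopped.
- bot.pause(seconds).
- bot.solve_ik(position, orientation): joint angles nearest the present ones, or None.
- bot.read_state(): the state.
- bot.camera(name): name is "side" or "top" or "wrist"; returns the picture (480x640x3 uint8, red, green, blue); there is no depth.
- bot.get_calibration(name): a dict with "fx", "fy", "cx", "cy" (pixels), "view" (4x4, takes a point from world to camera coordinates); the wrist camera has in their place "T_tool_cam" (4x4, takes a point from camera to tool coordinates, whose origin is the TCP and whose axes are the flange's). Camera axes: x right, y up, looking along -z (the intrinsics and any distortion apply to the point x, -y, -z); pixel columns grow to the right and rows downward; lengths in mm; the calibration is good to about 2 mm. The wrist camera is an equidistant fisheye: a pixel r from the principal point sees the ray r / f radians off the axis. A picture is of the moment at which its call begins: read the wrist's pose just before it. get_calibration takes no time and is no camera call.
A pose or a line that the arm cannot do raises bot.Unreachable and nothing moves.
- bot.close_job(): hands the job in, once; it reports no verdict.
The state is a dict: "t": time; "joint_pos": joint angles; "qvel": joint speeds; "tau": joint torques, N m; "tcp_pos": TCP position; "eef_rot": TCP orientation; "contact_force": force on the tool from outside, world axes, zero at the start; "moment": the same for the moment, N m; "width": finger opening in mm.
Only numpy, scipy, OpenCV 4.12 (cv2) and the standard library are available. Lean on these libraries where they do the work, as an engineer would, in place of code of your own. Each camera call takes 0.05 s, during which the arm holds its last target.

## Working session

There is one attempt and no reset: what is moved stays moved. The work goes in short steps, each a Python script; the robot and the scene stay as the last script left them, time stands still between calls to the robot, and variables do not carry over. Pictures are saved under pics/ and viewed, and the job is handed in when it is done.

```bash
ls; mkdir -p pics
python3 - <<'E'
from plant import bot
import cv2,numpy as np
np.set_printoptions(precision=4,suppress=True)
for n in ("side","top","wrist"):
    im=bot.camera(n); cv2.imwrite(f"pics/{n}0.png",im[:,:,::-1])
    print(n,bot.get_calibration(n))
print(bot.read_state())
E
```

```text
pics
side {'fx': 538.9379266180123, 'fy': 538.9379266180123, 'cx': 323.45772105183653, 'cy': 241.40283133838417, 'view': array([[   -0.948 ,    -0.3178,     0.0158,   555.5325],
       [    0.2447,    -0.6965,     0.6746,  -201.9892],
       [   -0.2033,     0.6434,     0.738 , -1264.0724],
       [    0.    ,     0.    ,     0.    ,     1.    ]])}
top {'fx': 535.0485390899934, 'fy': 535.0485390899934, 'cx': 315.154885827903, 'cy': 237.91829081758274, 'view': array([[   -0.0195,    -0.9998,    -0.009 ,    32.1452],
       [    0.9986,    -0.0199,     0.0491,  -592.1268],
       [   -0.0493,    -0.008 ,     0.9988, -1238.5549],
       [    0.    ,     0.    ,     0.    ,     1.    ]])}
wrist {'fx': 371.64829954431775, 'fy': 371.64829954431775, 'cx': 310.24698262175144, 'cy': 240.36605221652806, 'T_tool_cam': array([[  -0.0006,    0.9654,    0.2608,   70.6455],
       [   1.    ,    0.0004,    0.001 ,    0.9474],
       [   0.0008,    0.2608,   -0.9654, -157.7371],
       [   0.    ,    0.    ,    0.    ,    1.    ]])}
{'t': 0.15, 'joint_pos': array([-1.0189,  0.3592,  0.0113, -0.0002, -1.2241, -0.2881]), 'qvel': array([-0.0004, -0.0016,  0.0018,  0.0013, -0.0001,  0.0011]), 'tau': array([ -0.0047, -58.3273,  29.3287,   7.0013,   0.0088,  -0.0001]), 'tcp_pos': array([ 175.8591, -651.3076,  225.8419]), 'eef_rot': array([-0.1315,  0.9913,  0.0006, -0.0002]), 'contact_force': array([ 0.5801, -0.11  ,  0.6476]), 'moment': array([-0.0433,  0.0046, -0.0015]), 'width': 87.39687574306961}
```

View pics/top0.png

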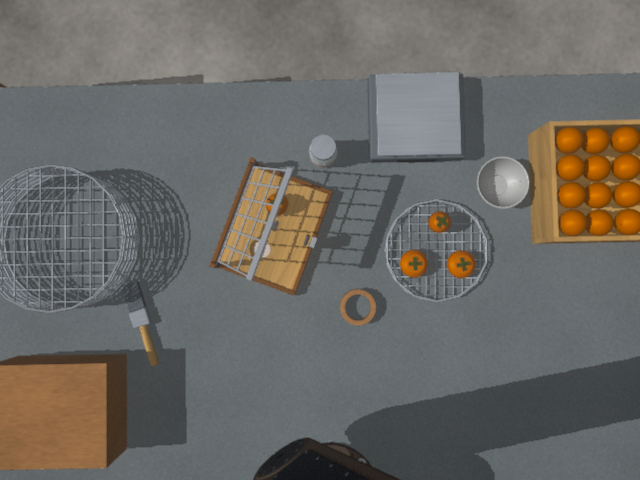

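View pics/side0.png

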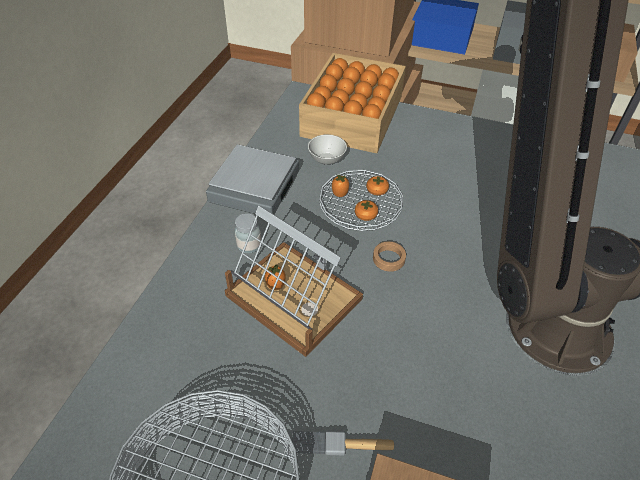

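View pics/wrist0.png

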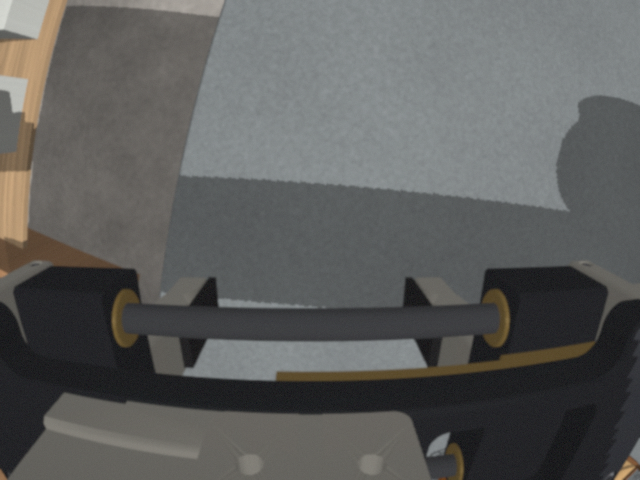

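The tall fruit is at about (440,222) in the top view and (341,185) in the side view. The flats are at (413,263) and (461,264) in the top view. The carrier is around (275,230), with the lid open, the empty pocket at about (261,248) and the catch at about (311,240). I'll zoom in next.

Run:
```python
import cv2
t=cv2.imread("pics/top0.png"); s=cv2.imread("pics/side0.png")
cv2.imwrite("pics/z1.png",cv2.resize(t[150:300,200:350],None,fx=4,fy=4,interpolation=cv2.INTER_CUBIC))
cv2.imwrite("pics/z2.png",cv2.resize(t[190:310,380:500],None,fx=5,fy=5,interpolation=cv2.INTER_CUBIC))
cv2.imwrite("pics/z3.png",cv2.resize(s[200:360,215:375],None,fx=3.75,fy=3.75,interpolation=cv2.INTER_CUBIC))
cv2.imwrite("pics/z4.png",cv2.resize(s[160:240,310:410],None,fx=6,fy=6,interpolation=cv2.INTER_CUBIC))
```

```text
(no output)
```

View pics/z1.png

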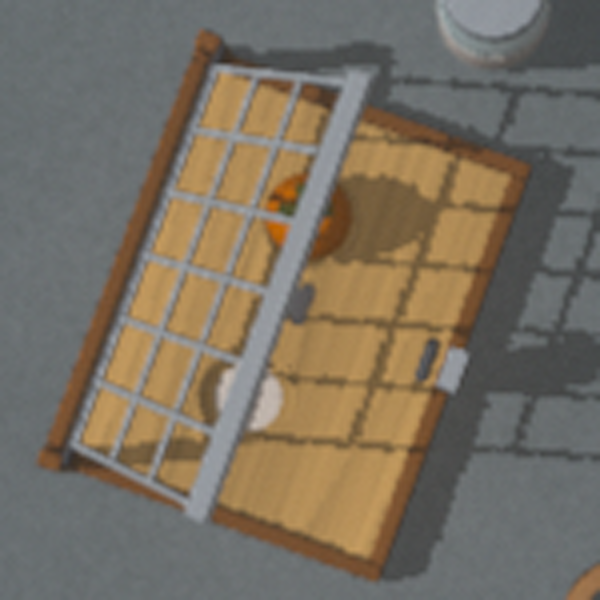

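View pics/z2.png

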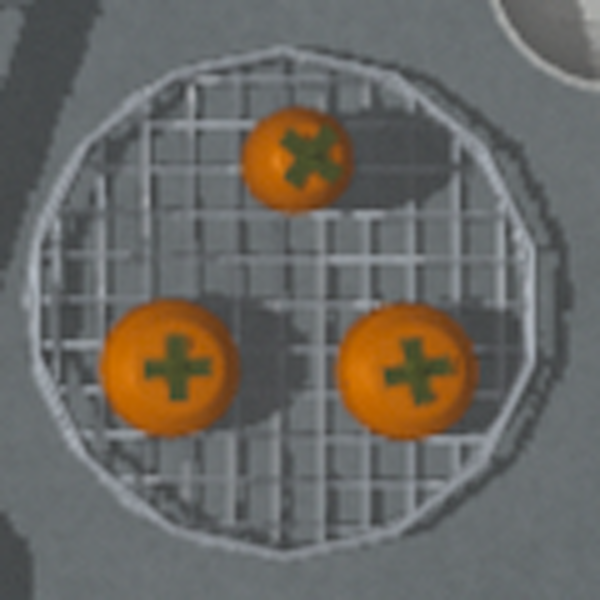

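View pics/z3.png

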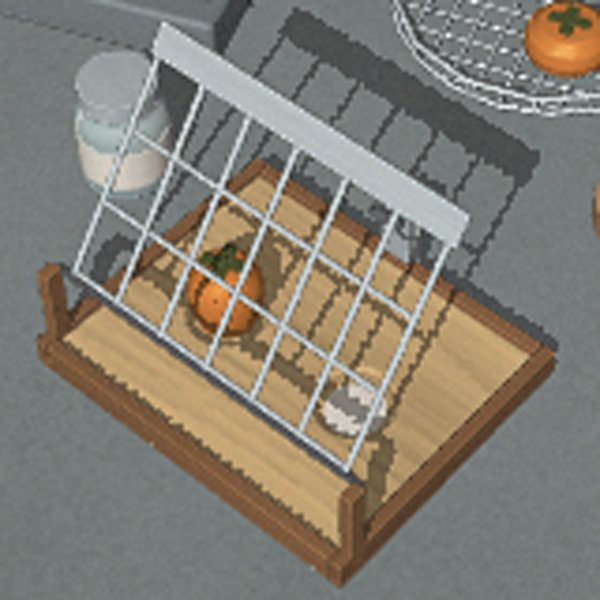

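View pics/z4.png

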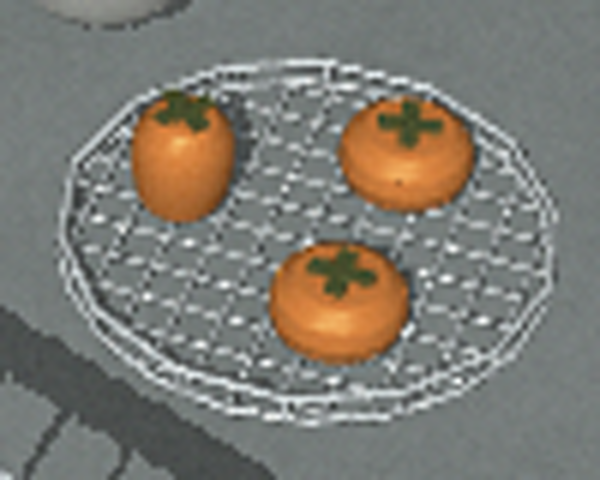

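```bash
cat > h.py <<'E'
import numpy as np, cv2
from scipy.optimize import least_squares
from scipy.spatial.transform import Rotation as R
from plant import bot
np.set_printoptions(precision=3,suppress=True)
C={n:bot.get_calibration(n) for n in("top","side")}
def proj(n,p):
    c=C[n]; p=np.atleast_2d(p); q=p@c["view"][:3,:3].T+c["view"][:3,3]
    return np.c_[c["cx"]+c["fx"]*q[:,0]/-q[:,2], c["cy"]-c["fy"]*q[:,1]/-q[:,2]]
def onplane(n,uv,z):
    return least_squares(lambda s: (proj(n,[s[0],s[1],z])-uv).ravel(),[500,0]).x
E
cat > fit.py <<'E'
from h import *
zt=lambda a:np.array([200,150])+(np.array(a)+.5)/4-.5
zs=lambda a:np.array([215,200])+(np.array(a)+.5)/3.75-.5
def lid(y,th,r=165,up=2): return [80-r*np.cos(th)+up*np.sin(th),y,78+r*np.sin(th)+up*np.cos(th)]
obs=[("top",(528,165),(-110,-130,24)),("top",(380,578),(-110,130,24)),("top",(250,397),(5,55,8)),
("side",(555,350),(-110,130,24)),("side",(265,160),(-110,-130,24)),("side",(352,410),(5,55,8)),("side",(340,572),(110,130,24)),("side",(42,340),(110,-130,24)),
("top",(357,72),"a"),("top",(197,515),"b"),("side",(163,42),"a"),("side",(458,232),"b")]
def pts(s):
    T=R.from_euler('z',s[2]).as_matrix(); o=[]
    for n,uv,p in obs:
        if p=="a":p=lid(-118,s[3])
        if p=="b":p=lid(118,s[3])
        o.append(proj(n,T@np.array(p)+[s[0],s[1],0])[0]-(zt(uv) if n=="top" else zs(uv)))
    return np.array(o)
r=least_squares(lambda s:pts(s).ravel(),[600,80,1.19,.98],x_scale=[100,100,1,1],loss='soft_l1')
print("case",r.x);print(pts(r.x))
T=R.from_euler('z',r.x[2]).as_matrix()
print("pocket",T@[5,55,8]+[r.x[0],r.x[1],0])
zt2=lambda a:np.array([380,190])+(np.array(a)+.5)/5-.5
zs2=lambda a:np.array([310,160])+(np.array(a)+.5)/6-.5
def tri(ut,us,x0):
    f=lambda s:np.r_[(proj("top",s)-ut).ravel(),(proj("side",s)-us).ravel()]
    q=least_squares(f,x0);return q.x,q.fun
print("fruit tri",tri(zt2((297,160)),zs2((184,162)),[600,-200,36]))
print("fruit pl",onplane("top",zt2((297,160)),39),onplane("side",zs2((184,160)),36))
print("flatA",onplane("top",zt2((170,368)),25),"flatB",onplane("top",zt2((407,370)),25))
print("tray",onplane("top",zt2((284,302)),19))
print("leaf tri",tri(zt2((312,157)),zs2((185,112)),[600,-200,60]))
E
python3 fit.py
```

```text
case [620.481 124.862   1.199   0.935]
[[ 1.976 -0.193]
 [ 0.41   1.524]
 [-1.543 -0.566]
 [ 1.718 -0.875]
 [-0.753 -2.124]
 [ 0.954  0.308]
 [-1.293  1.214]
 [-3.643  1.281]
 [ 0.77  -0.389]
 [-0.806  0.638]
 [-0.99  -1.34 ]
 [ 2.231  0.112]]
pocket [571.044 149.479   8.   ]
fruit tri (array([ 624.438, -266.636,   29.835]), array([-0.057, -0.203,  0.26 ,  0.02 ]))
fruit pl [ 623.274 -264.697] [ 623.755 -261.146]
flatA [ 529.039 -206.222] flatB [ 525.981 -315.58 ]
tray [ 558.666 -261.101]
leaf tri (array([ 623.94 , -266.145,   61.572]), array([-0.14 , -0.504,  0.652,  0.049]))
```

Fruit origin is about (623.5,-265), 110–111 mm from both flats against 109 mm expected. The case is at about (620,125) with yaw 1.20. Next I'll check reachability of the leaning pick and place poses.

```bash
cat >> h.py <<'E'
TAU=np.deg2rad(33)
def ori(az,tau=TAU):  # tips point horizontally to azimuth az, camera side away/below
    d=np.array([np.cos(az),np.sin(az),0]); u=np.array([0,0,1.])
    z=d*np.sin(tau)-u*np.cos(tau); x=-d*np.cos(tau)-u*np.sin(tau)
    M=np.c_[x,np.cross(z,x),z]
    return M,R.from_matrix(M).as_quat()
E
python3 - <<'E'
from h import *
F=np.array([623.5,-265,6]); 
for az in np.deg2rad(np.arange(-180,180,20)):
    M,q=ori(az); g=F+[0,0,37]; t=g+19*M[:,2]
    a=bot.solve_ik(t,q); b=bot.solve_ik(t-120*M[:,2],q); c=bot.solve_ik(t+[0,0,120],q)
    print(round(np.rad2deg(az)),a,b is not None,c is not None)
P=np.array([571,149.5,8]);print("place")
for yaw in (1.199,):
    M,q=ori(yaw); t=P+[0,0,37]+19*M[:,2]
    for off in (0,60,120,180,250): print(t-off*M[:,2],bot.solve_ik(t-off*M[:,2],q))
M,q=ori(1.199,0)
T=R.from_euler('z',1.199).as_matrix()
for th in (1,.5,0):
  print(bot.solve_ik(T@np.array([80-168*np.cos(th)+9.5,0,78+168*np.sin(th)+2])+[620.5,125,0],q))
  M2,q2=ori(1.199+np.pi,0);print(bot.solve_ik(T@np.array([80-168*np.cos(th)+9.5,0,78+168*np.sin(th)+2])+[620.5,125,0],q2))
E
```

```text
-180 [-0.088  0.847  0.25   0.048 -1.548  1.644] True True
-160 [-0.012  0.803  0.096  0.196 -1.413  1.847] True True
-140 [ 0.053  0.738 -0.099  0.355 -1.233  2.012] True True
-120 [ 0.095  0.659 -0.323  0.547 -1.021  2.13 ] True True
-100 [ 0.087  0.571 -0.565  0.83  -0.793  2.178] True True
-80 [-0.043  0.48  -0.792  1.323 -0.581  2.123] True True
-60 None True True
-40 None False False
-20 None False False
0 [-0.229  0.4   -0.413 -0.576 -0.229 -0.814] True True
20 [-0.391  0.447 -0.245 -0.756 -0.564 -0.245] True True
40 [-0.456  0.519 -0.11  -0.737 -0.834  0.062] True True
60 [-0.468  0.6    0.028 -0.668 -1.07   0.296] True True
80 [-0.444  0.682  0.161 -0.581 -1.275  0.507] True True
100 [-0.394  0.755  0.276 -0.481 -1.444  0.717] True True
120 [-0.328  0.815  0.355 -0.367 -1.566  0.939] True True
140 [-0.251  0.853  0.383 -0.238 -1.629  1.174] True True
160 [-0.17   0.865  0.348 -0.098 -1.623  1.415] True True
place
[574.759 159.141  29.065] [ 0.202  0.386 -0.334 -0.81  -0.684  0.027]
[562.888 128.695  79.385] [ 0.163  0.293 -0.339 -0.741 -0.768 -0.033]
[551.016  98.25  129.706] [ 0.118  0.209 -0.326 -0.683 -0.866 -0.081]
[539.144  67.804 180.026] [ 0.065  0.137 -0.295 -0.638 -0.976 -0.114]
[525.294  32.284 238.733] [-0.003  0.069 -0.237 -0.601 -1.115 -0.139]
[ 0.505  0.292 -0.096  0.    -1.183 -0.877]
[ 0.505  0.292 -0.096  0.    -1.183  2.264]
[ 0.441  0.293 -0.242  0.    -1.036 -0.813]
[ 0.441  0.293 -0.242  0.    -1.036  2.329]
[ 0.416  0.36  -0.354  0.    -0.856 -0.788]
[ 0.416  0.36  -0.354  0.    -0.856  2.354]
```

```bash
cat >> h.py <<'E'
W=bot.get_calibration("wrist")
def wpose():
    s=bot.read_state(); M=R.from_quat(s["eef_rot"]).as_matrix()
    T=np.eye(4);T[:3,:3]=M;T[:3,3]=s["tcp_pos"]; return T@W["T_tool_cam"]
def wproj(Tc,p):
    q=(np.atleast_2d(p)-Tc[:3,3])@Tc[:3,:3]; v=np.c_[q[:,0],-q[:,1],-q[:,2]]
    rr=np.hypot(v[:,0],v[:,1]); th=np.arctan2(rr,v[:,2])
    return np.c_[W["cx"]+W["fx"]*th*v[:,0]/rr, W["cy"]+W["fy"]*th*v[:,1]/rr]
def wplane(Tc,uv,z,x0=(600,0)):
    return least_squares(lambda s:(wproj(Tc,[s[0],s[1],z])-uv).ravel(),x0).x
def snap(name):
    T=wpose(); im=bot.camera("wrist"); cv2.imwrite(f"pics/{name}.png",im[:,:,::-1]); np.save(f"pics/{name}.npy",T); return T
E
python3 - <<'E'
from h import *
F=np.array([623.5,-265,6]); M,q=ori(np.deg2rad(25)); t=F+[0,0,37]+19*M[:,2]
bot.move_ptp(t-150*M[:,2],q)
T=snap("w1"); s=bot.read_state(); print(s["t"],s["tcp_pos"],t-150*M[:,2])
print(wproj(T,F+[0,0,33]),wproj(T,F+[0,0,60]),wproj(T,F))
E
```

```text
2.0833 [ 558.624 -295.976  152.944] [ 558.837 -295.153  152.866]
[[310.405 228.253]] [[310.385 253.929]] [[310.425 200.907]]
```

View pics/w1.png

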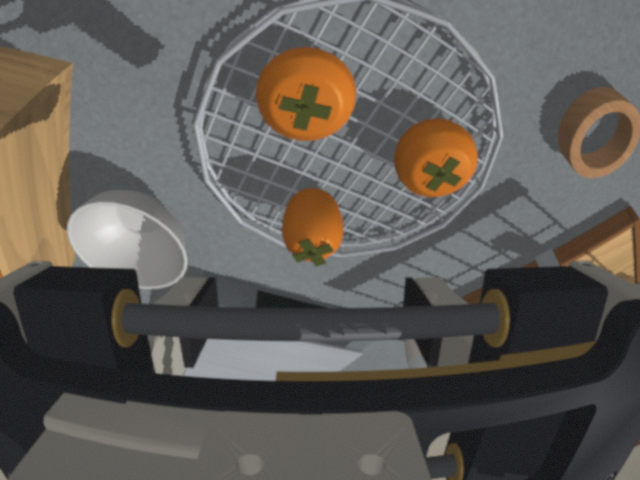

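The fruit is at about (313,225), leaves at (313,252), within a few pixels of the prediction. I'll refine it by segmentation.

Run:
```python
from h import *
im=cv2.imread("pics/w1.png");T=np.load("pics/w1.npy")
h=cv2.cvtColor(im,cv2.COLOR_BGR2HSV); m=cv2.inRange(h,(3,140,60),(50,255,255))
n,l,st,ce=cv2.connectedComponentsWithStats(m)
for i in range(1,n):
    if st[i,4]>600: print(st[i],ce[i])
# silhouette of rendered egg: approximate profile
def sil(F):
    zz=np.array([0,4,10,18,26,33,40,48,54,58]);rr=np.array([10,15,20,23.5,25,25,25,21,15,9.])
    a=np.linspace(0,2*np.pi,60)
    P=np.array([[F[0]+r*np.cos(t),F[1]+r*np.sin(t),F[2]+z] for z,r in zip(zz,rr) for t in a])
    p=wproj(T,P); return np.r_[p.min(0),p.max(0)]
print(sil([623.5,-265,6]))
# match the left/right and top bounds of component nearest (313,225)
i=min(range(1,n),key=lambda i:np.hypot(*(ce[i]-[313,222]))+(st[i,4]<600)*1e3); b=np.array([st[i,0],st[i,1],st[i,0]+st[i,2]]);print(b)
r=least_squares(lambda s:sil([s[0],s[1],6])[:3]-b,[623.5,-265],diff_step=1e-4);print(r.x,r.fun)
```

```text
[ 257   48   99   92 6252] [305.905  91.437]
[ 395  119   83   78 4427] [434.621 155.491]
[ 283  189   60   70 3037] [312.477 221.567]
[279.002 190.811 341.78  260.158]
[283 189 343]
[ 621.08 -263.83] [-1.517  0.261  1.522]
```

Run:
```python
from h import *
F=np.array([622,-263.8,6]); M,q=ori(np.deg2rad(25)); t=F+[0,0,37]+19*M[:,2]
bot.line_to(t-100*M[:,2],200,ori=q)
bot.line_to(t,90)
s0=bot.read_state();print(s0["t"],s0["tcp_pos"]-t,s0["contact_force"])
bot.move_gripper(40,6)
s=bot.read_state();print(s["t"],s["width"],s["contact_force"]-s0["contact_force"])
T=snap("w2")
```

```text
3.7417 [ 0.09  -0.298  0.647] [ 0.033 -0.878  0.766]
4.4417 49.91301403442495 [ 0.483  0.801 -0.238]
```

View pics/w2.png

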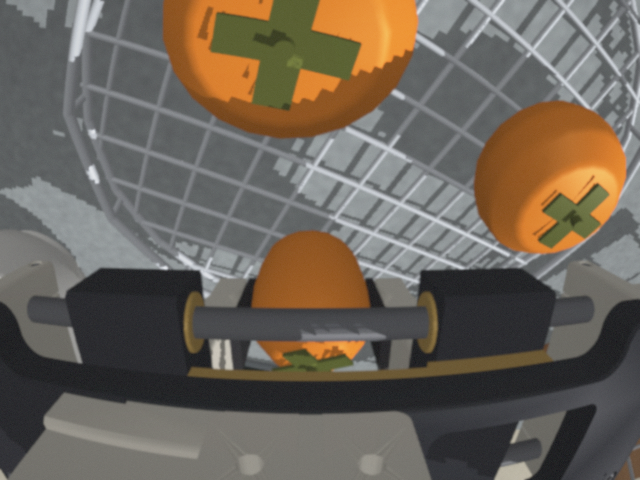

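Run:
```python
from h import *
s=bot.read_state(); t=s["tcp_pos"]
bot.line_to(t+[0,0,140],180)
s=bot.read_state();print(s["t"],s["width"],s["contact_force"])
M,q=ori(1.199); p=np.array([571,149.5,8])+[0,0,37]+19*M[:,2]
bot.move_ptp(p-180*M[:,2],q)
s=bot.read_state();print(s["t"],s["width"],s["contact_force"],s["tcp_pos"])
T=snap("w3")
```

```text
5.4167 49.67295131749205 [-0.705  0.708 -1.436]
6.6833 49.70509505316022 [0.254 0.395 0.338] [539.52   67.081 179.813]
```

View pics/w3.png

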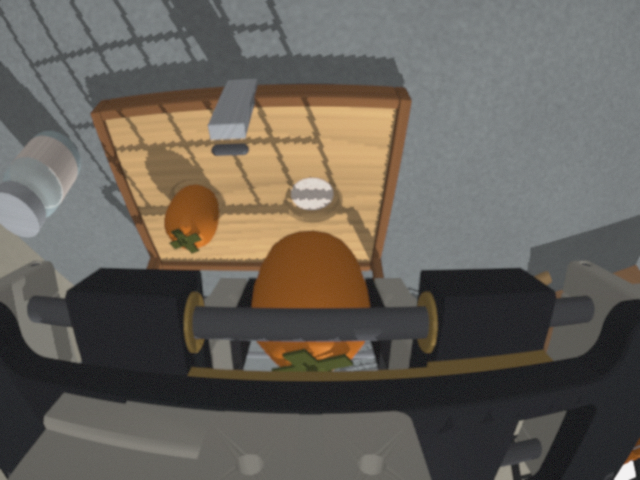

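The pocket disc is at about (312,195), the front corners at (98,105) and (409,92), and the catch post at (232,110). I'll zoom in and fit.

Run:
```python
from h import *
im=cv2.imread("pics/w3.png");T=np.load("pics/w3.npy")
cv2.imwrite("pics/z5.png",cv2.resize(im[70:280,80:430],None,fx=2.28,fy=2.28,interpolation=cv2.INTER_CUBIC))
cv2.imwrite("pics/z6.png",cv2.resize(im[160:240,270:360],None,fx=7,fy=7,interpolation=cv2.INTER_CUBIC))
print(wplane(T,[311.5,194.5],8),wplane(T,[313,200],18))
```

```text
[569.192 147.963] [567.206 146.641]
```

View pics/z5.png

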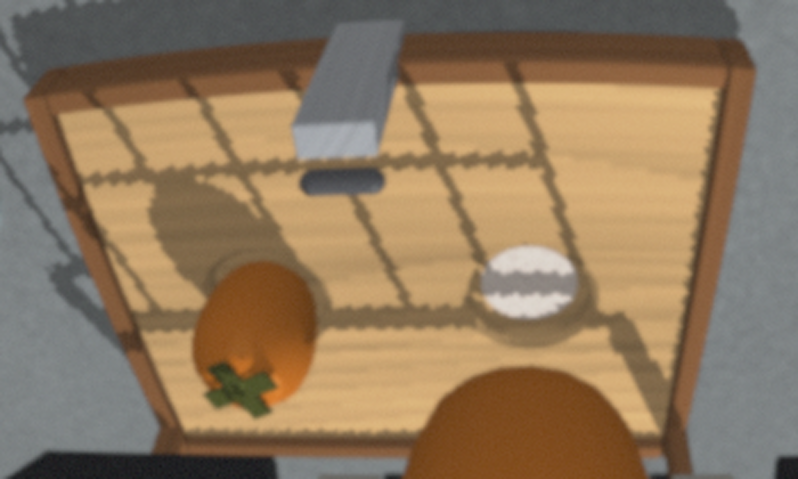

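View pics/z6.png

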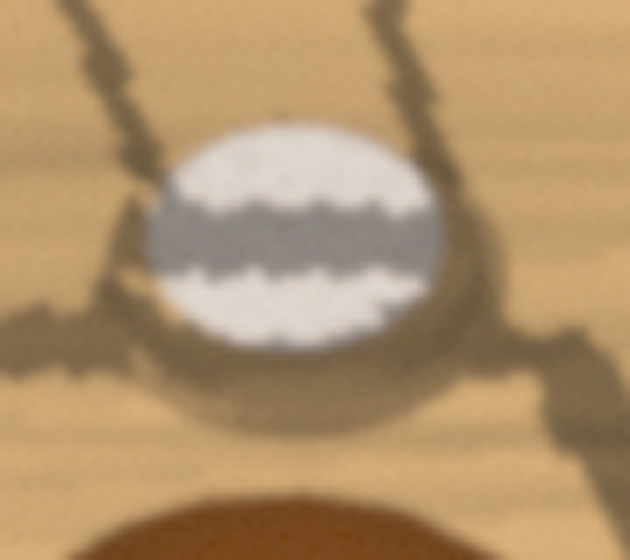

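Run:
```python
from h import *
T=np.load("pics/w3.npy"); im=cv2.imread("pics/w3.png")
print("disc wrist",wplane(T,[311.7,193.4],8))
zt=lambda a:np.array([200,150])+(np.array(a)+.5)/4-.5
zs=lambda a:np.array([215,200])+(np.array(a)+.5)/3.75-.5
print("top",onplane("top",zt((250,397)),8),"side",onplane("side",zs((352,410)),8))
# fruit in hand
Tt=T@np.linalg.inv(W["T_tool_cam"])
g=Tt[:3,3]-19*Tt[:3,2]
zz=np.array([0,4,10,18,26,33,40,48,54,58]);rr=np.array([10,15,20,23.5,25,25,25,21,15,9.]);a=np.linspace(0,2*np.pi,60)
for dd in (-4,-2,0,2,4):
  d=np.array([np.cos(1.199),np.sin(1.199),0]); o=g-[0,0,37]+dd*d
  p=wproj(T,np.array([o+[r*np.cos(t),r*np.sin(t),z] for z,r in zip(zz,rr) for t in a])); print(dd,p.min(0),p.max(0))
h=cv2.cvtColor(im,cv2.COLOR_BGR2HSV); m=cv2.inRange(h[:300],(3,200,60),(14,255,255))
n,l,st,ce=cv2.connectedComponentsWithStats(m); print([st[i] for i in range(1,n) if st[i,4]>500])
# case fit from wrist: outer front corners top z24, catch post top front..., leaves
z5=lambda u:np.array([80,70])+(np.array(u)+.5)/2.28-.5
fc=[((28,98),(-110,-130,24)),((742,42),(-110,130,24)),((527,283),(5,55,8)),((35,None),None)]
fc=fc[:3]
def f(s):
    Q=R.from_euler('z',s[2]).as_matrix()
    return np.concatenate([(wproj(T,Q@np.array(p)+[s[0],s[1],0])[0]-z5(u)) for u,p in fc])
r=least_squares(f,[620,125,1.2],x_scale=[10,10,.01]);print(r.x,r.fun)
print(R.from_euler('z',r.x[2]).as_matrix()@[5,55,8]+[r.x[0],r.x[1],0])
```

```text
disc wrist [568.516 146.746]
top [569.64  145.863] side [573.477 149.385]
-4 [245.33  226.732] [369.876 367.202]
-2 [246.048 229.93 ] [369.236 369.06 ]
0 [246.752 233.071] [368.609 370.872]
2 [247.443 236.156] [367.993 372.641]
4 [248.122 239.187] [367.388 374.369]
[]
[618.423 124.265   1.234] [-6.759  2.088  3.913  1.07   1.346 -0.256]
[568.155 147.137   8.   ]
```

Run:
```python
from h import *
M,q=ori(1.199); p=np.array([569.8,147.0,8])+[0,0,37.7]+19*M[:,2]
up=p+[0,0,22]
# same slide line toward 'up'
bot.line_to(up-150*M[:,2],120,ori=q)
bot.line_to(up,130)
s=bot.read_state();print(s["t"],s["tcp_pos"]-up,s["contact_force"],s["width"])
T=snap("w4")
cv2.imwrite("pics/s4.png",bot.camera("side")[:,:,::-1][190:370,200:400].repeat(3,0).repeat(3,1))
```

```text
8.3 [ 0.379 -0.273  0.77 ] [-0.897 -0.408 -0.541] 49.46997272006216
```

View pics/w4.png

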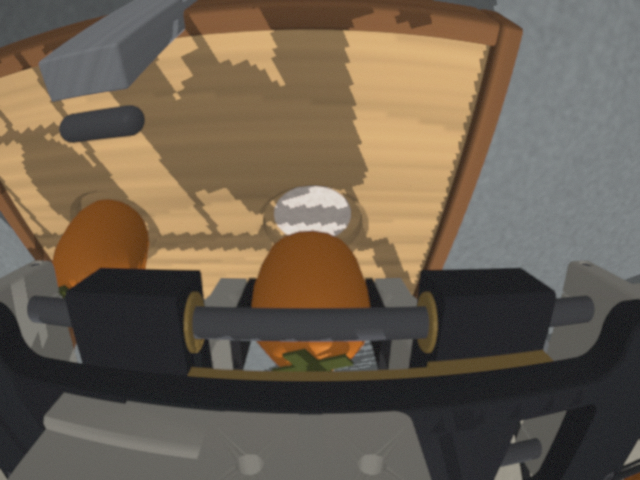

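View pics/s4.png

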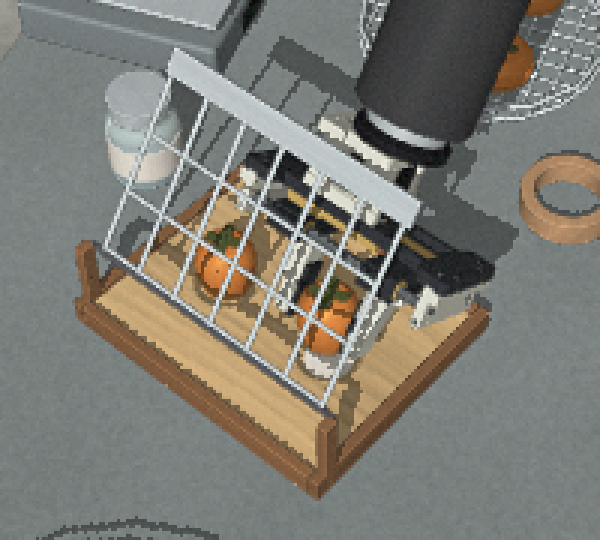

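Run:
```python
from h import *
a=np.linspace(0,2*np.pi,90)
def box(T,c,r):
    p=wproj(T,np.c_[c[0]+r*np.cos(a),c[1]+r*np.sin(a),np.full(90,8)]);return np.r_[p.min(0),p.max(0)]
T3,T4=np.load("pics/w3.npy"),np.load("pics/w4.npy")
im=cv2.imread("pics/w4.png");cv2.imwrite("pics/z7.png",cv2.resize(im[160:260,240:380],None,fx=5,fy=5,interpolation=cv2.INTER_CUBIC))
o3=np.array([270+148/7-.4,160+120/7-.4,270+445/7-.4,160+352/7-.4])
r=least_squares(lambda s:box(T3,s[:2],s[2])-o3,[569,147,14]);print(r.x,r.fun)
o4=np.array([274.5,186,351])
r=least_squares(lambda s:(box(T4,s[:2],s[2])[:3]-o4),[569,147,14]);print(r.x,r.fun)
print(ori(1.199)[0][:,1])
```

```text
[568.518 147.428  20.317] [-0.274  0.35   0.274 -0.376]
[568.44 148.44  19.93] [-0. -0. -0.]
[-0.932  0.363  0.   ]
```

View pics/z7.png

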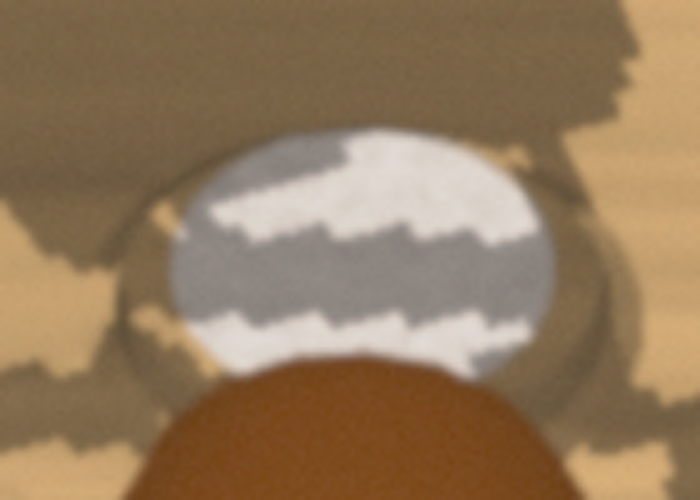

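Both wrist views agree: disc radius about 20 mm, centre about (568.5,148). I'll lower it there gently.

Run:
```python
from h import *
M,q=ori(1.199); p=np.array([568.8,147.9,8])+[0,0,37.7]+19*M[:,2]
bot.line_to(p+[0,0,12],60)
bot.pause(.15); f0=np.mean([bot.read_state()["contact_force"] for _ in range(1)],0)
bot.line_to(p+[0,0,2.0],25)
z=2.0
bot.pause(.1)
while True:
    s=bot.read_state();print(round(z,1),s["t"],s["tcp_pos"]-p,s["contact_force"]-f0,s["width"])
    if s["contact_force"][2]-f0[2]>1.3 or z<-2.2: break
    z-=.7; bot.line_to(p+[0,0,z],10); bot.pause(.05)
snap("w5")
cv2.imwrite("pics/s5.png",bot.camera("side")[:,:,::-1][190:370,200:400].repeat(3,0).repeat(3,1))
```

```text
2.0 9.5167 [ 0.046 -0.014  2.022] [-0.614 -1.852 -0.263] 49.417074249131296
1.3 9.8167 [ 0.031 -0.004  1.371] [ 0.149 -0.788  0.341] 49.09879165448356
0.6 10.1167 [-0.014 -0.004  0.564] [ 0.057 -0.778  0.265] 49.78272189999316
-0.1 10.4167 [-0.028 -0.029 -0.139] [-0.525 -0.648 -0.304] 49.48899655963183
-0.8 10.7167 [ 0.107  0.021 -0.7  ] [-0.081 -2.184  1.752] 49.54001868324903
```

View pics/s5.png

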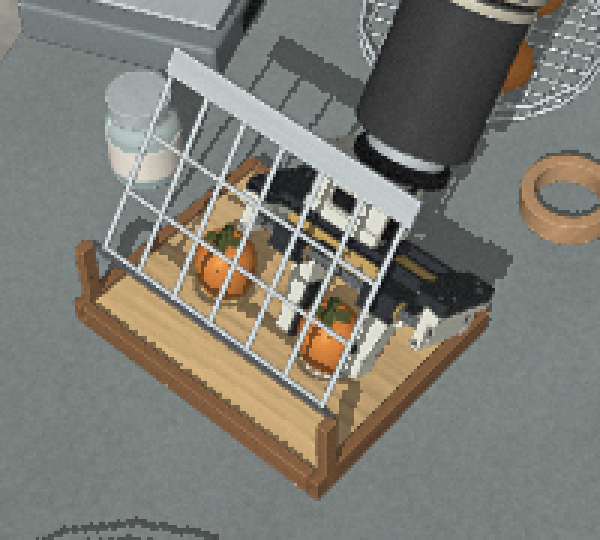

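View pics/w5.png

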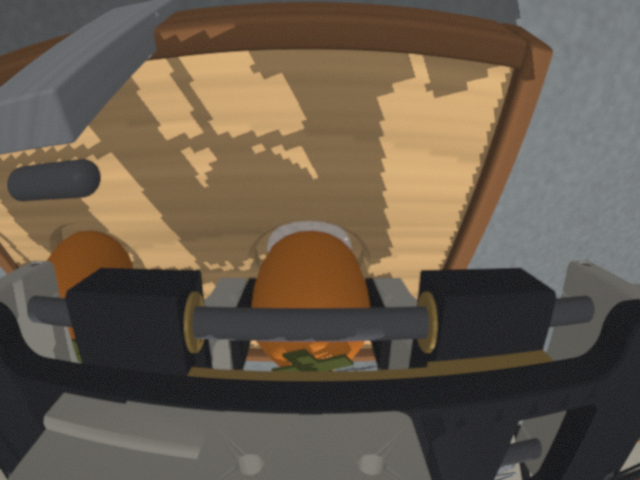

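The fruit is seated at the expected height, in light contact and centred over the disc. Releasing now.

Run:
```python
from h import *
M,q=ori(1.199)
bot.move_gripper(68)
s=bot.read_state();print(s["t"],s["width"],s["contact_force"])
snap("w6")
bot.line_to(s["tcp_pos"]-25*M[:,2],60); snap("w7")
bot.line_to(s["tcp_pos"]-190*M[:,2],200); snap("w8")
cv2.imwrite("pics/s8.png",bot.camera("side")[:,:,::-1][190:370,200:400].repeat(3,0).repeat(3,1)); print(bot.read_state()["t"])
a,b=[cv2.imread(f"pics/{n}.png")[100:400] for n in("w6","w8")]; cv2.imwrite("pics/c8.png",np.vstack([a,b]))
```

```text
11.4 68.16478171900107 [-0.158  0.014  0.876]
13.1417
```

View pics/c8.png

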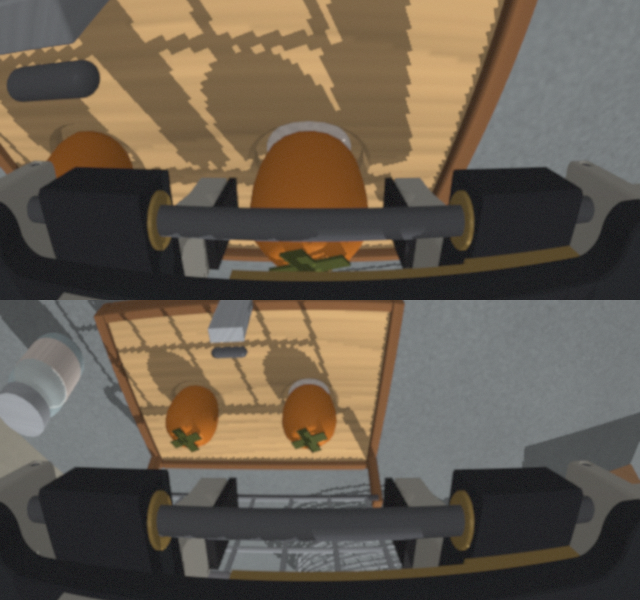

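View pics/s8.png

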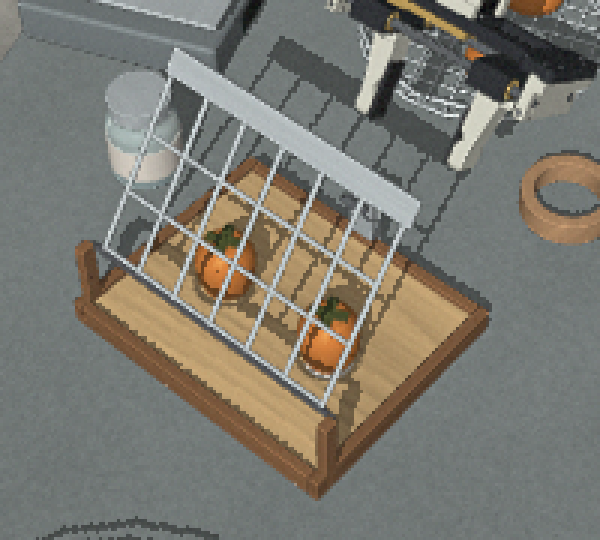

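Fruit stands upright in the pocket in both views (wrist fruit at about (310,215), leaves at (311,239)), next to the packed one. Next I'll locate the lid rail and verify yaw.

Run:
```python
from h import *
T=np.load("pics/w8.npy")
a=wplane(T,[186,239],67);b=wplane(T,[311,239],67);v=b-a
print("leaves",a,b,np.hypot(*v),"yaw",np.arctan2(v[1],v[0])-np.pi/2)
zt=lambda a:np.array([200,150])+(np.array(a)+.5)/4-.5
zs=lambda a:np.array([215,200])+(np.array(a)+.5)/3.75-.5
E=[]
for ut,us in (((357,72),(163,42)),((197,515),(458,232))):
    q=least_squares(lambda s:np.r_[(proj("top",s)-zt(ut)).ravel(),(proj("side",s)-zs(us)).ravel()],[600,100,200]);E.append(q.x);print(q.x,q.fun)
E=np.array(E);v=E[1]-E[0];print("mid",E.mean(0),"len",np.linalg.norm(v),"yaw",np.arctan2(v[1],v[0])-np.pi/2)
for c in ((618,123.4,1.199),(620.5,124.9,1.199)):
  Q=R.from_euler('z',c[2]).as_matrix()
  th=.98;print(Q@np.array([80-165*np.cos(th)+2*np.sin(th),0,78+165*np.sin(th)+2*np.cos(th)])+[c[0],c[1],0])
  print("packed",Q@[5,-55,8]+[c[0],c[1],0])
```

```text
leaves [670.495 107.511] [566.55  148.246] 111.64230042660793 yaw 1.197307139408104
[723.14   68.171 209.759] [ 0.163  0.507 -0.595 -0.096]
[507.531 151.578 209.978] [-0.247 -0.891  0.968  0.07 ]
mid [615.336 109.875 209.868] len 231.17919379292778 yaw 1.2016796530534015
[614.277 113.852 216.146]
packed [671.059 108.077   8.   ]
[616.777 115.352 216.146]
packed [673.559 109.577   8.   ]
```

```bash
cat >> h.py <<'E'
CASE=np.array([618,123.4,0]);YAW=1.199;Q=R.from_euler('z',YAW).as_matrix()
def arc(th,r=168): return Q@np.array([80-r*np.cos(th)+2*np.sin(th)+9.5,0,78+r*np.sin(th)+2*np.cos(th)])+CASE
E
python3 - <<'E'
from h import *
M,q=ori(YAW,0); s=bot.read_state()
bot.line_to(s["tcp_pos"]+[0,0,130],220)
a=arc(1.15); bot.move_ptp(a+[0,0,90],q)
bot.move_gripper(0,10)
s=bot.read_state();print(s["t"],s["width"],s["tcp_pos"])
bot.line_to(a,150)
s=bot.read_state();print(s["t"],s["contact_force"],s["tcp_pos"]-a)
snap("w9"); cv2.imwrite("pics/s9.png",bot.camera("side")[:,:,::-1][160:360,190:410].repeat(3,0).repeat(3,1)[:600,:660])
E
```

```text
15.6833 0.4622234495873379 [626.241 144.594 322.132]
16.4333 [-0.412  0.116  1.42 ] [0.575 0.094 0.966]
```

View pics/s9.png

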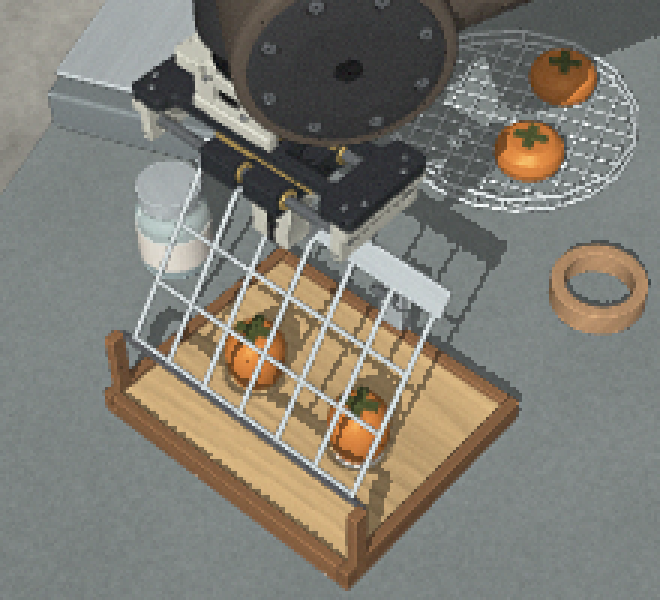

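View pics/w9.png

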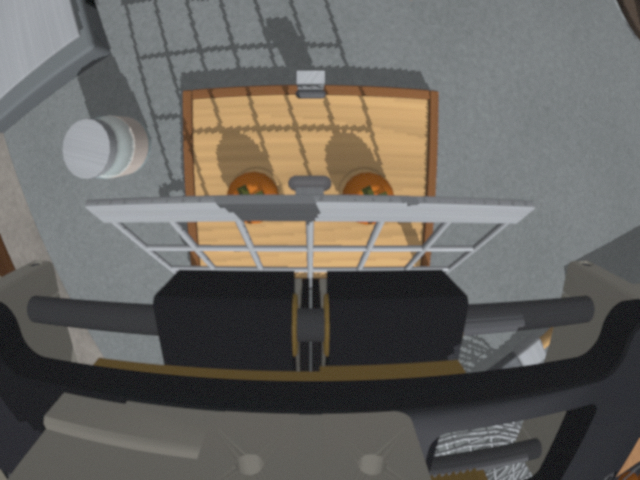

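The closed fingers sit just behind the rail (rows 200–220) and centred on it. I'll push the lid along its arc.

Run:
```python
from h import *
for th in np.r_[np.arange(1.07,.3,-.1),.27,.2,.15]:
    bot.line_to(arc(th),70)
    s=bot.read_state(); f=s["contact_force"]; print(round(th,2),s["t"],f)
    if np.linalg.norm(f)>15: print("STOP");break
snap("w10"); cv2.imwrite("pics/s10.png",bot.camera("side")[:,:,::-1][160:360,190:410].repeat(3,0).repeat(3,1)[:600,:660])
```

```text
1.07 16.875 [ 0.579 -0.312 -0.157]
0.97 17.2667 [ 0.541  0.326 -0.43 ]
0.87 17.6583 [-0.498 -0.678  0.61 ]
0.77 18.05 [ 0.159 -0.68  -0.296]
0.67 18.4417 [0.195 1.14  1.116]
0.57 18.8333 [ 0.157 -0.269  1.118]
0.47 19.225 [ 0.606  0.344 -0.261]
0.37 19.6167 [ 0.17  -0.792  1.033]
0.27 20.0083 [-0.898 -1.191  0.655]
0.2 20.325 [-0.501  0.151  0.865]
0.15 20.5917 [-1.221  1.152  1.232]
```

View pics/s10.png

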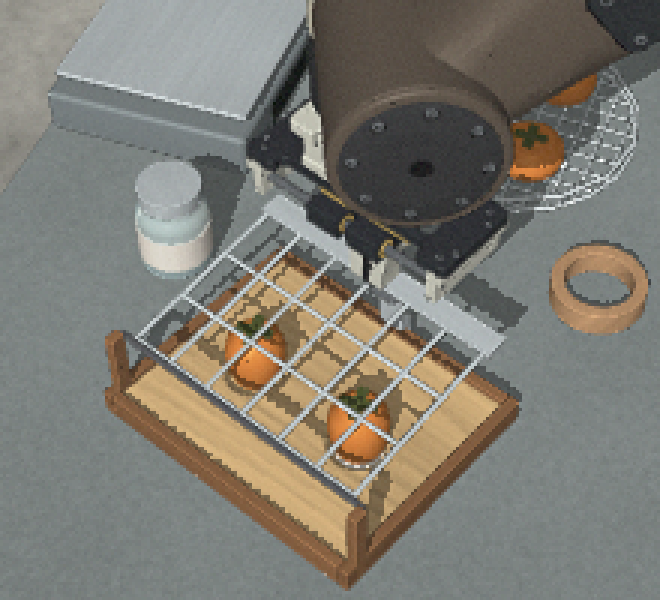

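View pics/w10.png

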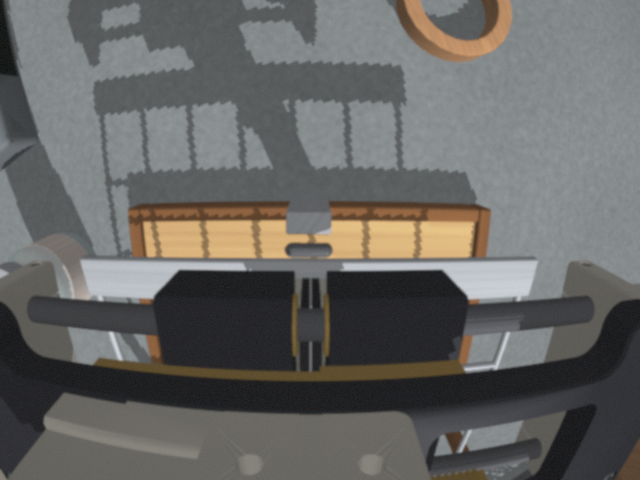

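The lid is following and the tips are on the rail. Now pressing down through the catch.

Run:
```python
from h import *
prev=0
for th in np.r_[np.arange(.12,-.035,-.01)]:
    bot.line_to(arc(th),25)
    s=bot.read_state(); f=s["contact_force"]; print(round(th,3),round(s["t"],2),f,"z",s["tcp_pos"][2])
    if f[2]>22: print("STOP");break
snap("w11"); cv2.imwrite("pics/s11.png",bot.camera("side")[:,:,::-1][160:360,190:410].repeat(3,0).repeat(3,1)[:600,:660])
```

```text
0.12 21.04 [0.556 0.423 1.766] z 100.02442740427506
0.11 21.29 [-0.46  -0.011  0.323] z 98.38403845657152
0.1 21.54 [0.582 0.022 1.282] z 96.68231773614696
0.09 21.79 [ 0.373 -0.1    0.023] z 94.98940931901184
0.08 22.04 [-3.182  1.094  7.235] z 94.11573393509899
0.07 22.29 [-3.708  0.981  8.91 ] z 92.61841977574203
0.06 22.54 [-2.245  0.983  6.475] z 90.69737167293545
0.05 22.79 [-0.664  0.517  3.03 ] z 88.52023267593512
0.04 23.04 [0.732 0.406 0.529] z 86.14200129941862
0.03 23.29 [-0.217 -0.241 -0.323] z 84.67317488222733
0.02 23.54 [-0.099  0.78   0.145] z 83.18773179626325
0.01 23.79 [0.052 0.279 0.288] z 81.55533660201328
0.0 24.04 [0.023 0.254 2.981] z 80.36337368020449
-0.01 24.29 [-2.071  0.334  9.458] z 79.19779937721884
-0.02 24.54 [-4.621  0.127 13.369] z 78.12682576485886
-0.03 24.79 [-5.699  0.474 19.132] z 77.07620253979188
```

View pics/s11.png

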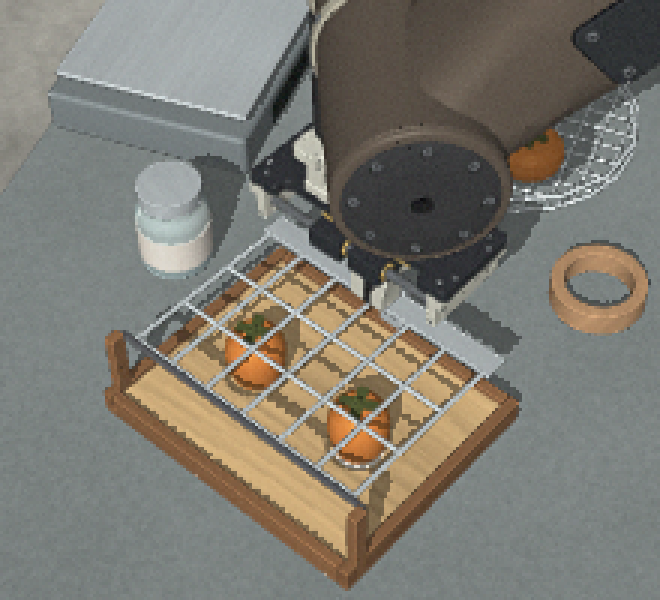

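The force rose to 9 N at the catch, dropped to zero as it snapped past, then met the stop at 80 mm. Lifting off and checking.

Run:
```python
from h import *
s=bot.read_state(); bot.line_to(s["tcp_pos"]+[0,0,10],40)
bot.line_to(s["tcp_pos"]+[0,0,170],200); snap("w12")
bot.move_joints([-.6,.2,0,0,-1.25,-.3]); bot.pause(.5)
s=bot.read_state();print(s["t"],s["tcp_pos"],s["contact_force"])
cv2.imwrite("pics/s12.png",bot.camera("side")[:,:,::-1][160:360,190:410].repeat(3,0).repeat(3,1)[:600,:660])
cv2.imwrite("pics/t12.png",bot.camera("top")[:,:,::-1])
for p in ((-118),(118)):
  e=Q@np.array([80-165,p,80])+CASE; print(proj("side",e),proj("top",e))
```

```text
28.9667 [ 403.032 -507.964  320.997] [ 0.495 -0.059 -0.388]
[[281.628 232.745]] [[322.554 189.547]]
[[356.651 281.151]] [[285.783 289.223]]
```

View pics/s12.png

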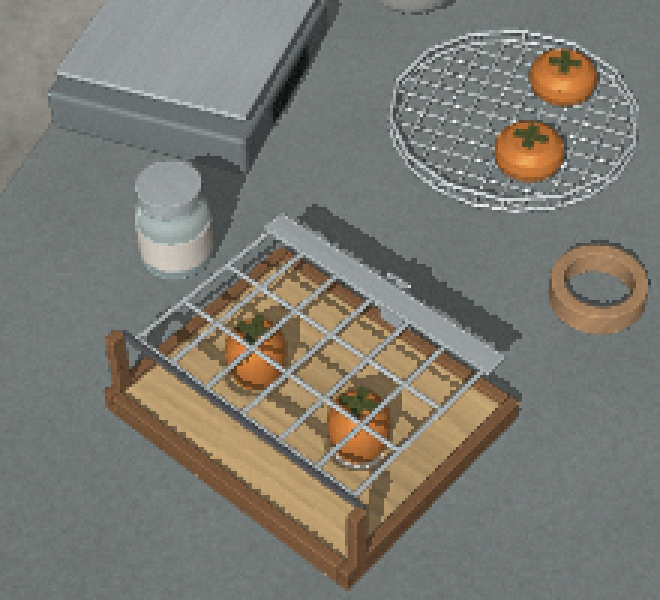

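View pics/t12.png

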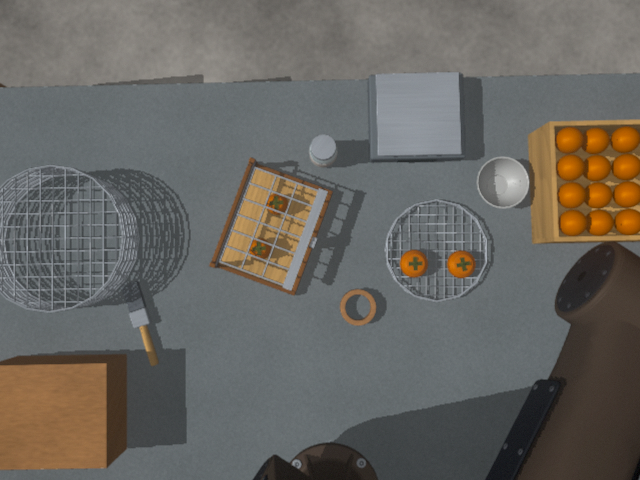

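View pics/w12.png

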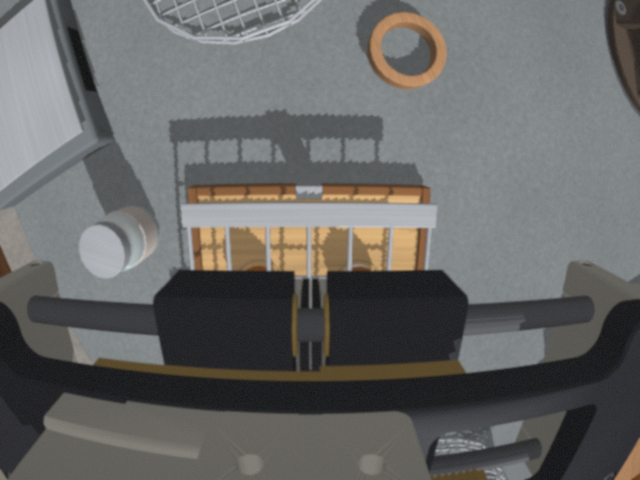

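The lid stays shut with the arm away. The rail ends in the side view, about (281,234) and (357,279), match the prediction for shut, (282,233) and (357,281). The fruits, flats, tape, jar and bowl all look in order.

```bash
python3 -c "
from plant import bot
bot.close_job()"
```

```text
the job is handed in; nothing more can be done
```

The tall persimmon is standing upright in the empty pocket, the lid is latched shut, and I handed the job in at about 29 s.

- **Fruit:** I gripped it at 6 N with the tool leaning 33° and lowered it until it touched with about 2 N. The wrist and side pictures taken after release show it upright beside the packed one.
- **Lid:** I pushed the rail along its arc with the closed fingers. The upward force rose to about 9 N at the catch, dropped to zero as it snapped past, and then met the stop at 80 mm. I pressed on to about 19 N there. After lifting off, the lid stayed shut, and in the side view the rail ends lie within about 2 pixels of where they should be when shut.
- **Everything else:** the flat persimmons, tape, jar and bowl look unmoved in the last pictures, and the arm is clear of everything.

**Disagreements:**
- The side camera put the pocket 4–5 mm from where the wrist and top cameras did. I used the wrist value, about (569, 148).
- The carrier's outer corners fitted its stated size only to within 2–4 mm. This had no visible effect on the result.

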